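# Swing the parts bin out to its last notch

## Robot

A 6-joint arm with a two-finger parallel gripper is mounted at the origin on the work surface. World frame = base frame: x ahead of the robot, y to its left, z up, the work surface at z = 0. Lengths are in mm, angles in rad, forces in N, time in s.
With the tool pointing down it reaches from about 275 to 1000 mm from the base axis. Payload 8.4 kg.
Tool frame: the origin (TCP) lies at the very end of the fingers, on their centre line; the grasp point (between the pads) lies 19 mm behind it; z points along the fingers, x is the direction in which the jaws open and shut, and the axes are right-handed (so a half turn about z gives the same grasp; the last joint's range is limited). The gripper opens to 85 mm and grips with 20 to 120 N. Pads are 22 mm wide; open, the fingers measure 114 mm over their backs; the gripper's body (76 mm by 85 mm) begins 54 mm behind the grasp point. The pads swing forward as they close: fully open they stand 13 mm farther back than shut.
Start: joints at [-1.274, 0.353, 1.633, -0, 1.155, -0.002], TCP at [183.982, -597.309, 231.281] pointing down, gripper open.
Joint ranges: [-2.63, 2.63], [-0.92, 2.1], [0.06, 2.66], [-1.3, 4.44], [0, 2.69], [-3.02, 3.02]. Speed limits (rad/s): [2.22, 2.22, 2.79, 3.14, 3.14, 3.14].

## Interface

Orientations are given as [roll, pitch, yaw] about the fixed x, y, z axes, in that order (R = Rz(yaw) Ry(pitch) Rx(roll)).
In Python, from rig import r gives the robot as it stands. The module is installed in compiled form; this text tells all that it offers.
- The arm moves only by the tool apply_moves, never from a script. Its argument "targets" is a list that holds one entry, the list of rows, each a list of 7 numbers: the gripper's target within -1 to 1 (fully open at 1, half-way at 0, shut at -1), then the shift along the tool's x, y, z in cm, then the turn, a rotation vector about the tool's x, y, z in degrees. A call has 1 to 8 rows; each row is the pose to reach, as a shift and turn from the pose measured when the call began, along the tool's axes at that moment; what a row does not reach only later rows make up. A row lasts 1/10 s, in which the tool goes at most 50 mm and 8.59 degrees, less where a joint would pass 70% of its speed; a pose out of reach is approached as far as the arm can. A call with a gripper value outside its range is refused whole. The fingers move at their own pace and stop on an object; "newtons" is the grip in N (left out, the last holds). Time passes only in rows, so rows that repeat a pose let the fingers close. It gives the time, the measured TCP pose, the force and the opening at its end, in the units of the state.
- r.sense(): the state, without advancing time (a new reading comes with each control period).
- r.grab_frame(name): name is "scene" or "top" or "wrist"; returns a dict with "pixels" (400x640x3 uint8, red, green, blue), "fov_y" (degrees; the focal length in pixels is half the picture's height over the tangent of half this angle, whatever the lens; pixels are square), "cx", "cy" (the principal point, pixels), "D" ([k1, k2, p1, p2, k3] as OpenCV has them; the pictures are not rectified), "R" (3x3) and "t" (3): a world point X has camera coordinates R X + t; the wrist camera has in their place "mount" (4x4, takes a point from camera to tool coordinates, whose origin is the TCP and whose axes are the tool frame's). Camera axes: x right, y down, z forward; pixel columns grow to the right and rows downward; lengths in mm; the calibration is good to about 2 mm. A picture is of the moment at which its call begins: read the wrist's pose just before it. There is no depth.
- r.sign_off(): hands the job in, once; it reports no verdict.
The state is a dict: "clock": time; "qpos": joint angles; "qvel": joint speeds; "joint_efforts": joint torques, N m; "eef_pos": TCP position; "tcp_rot": TCP orientation; "contact_force": force on the tool from outside, world axes, zero at the start; "wrist_torque": the same for the moment, N m; "opening": opening from 0.0 (shut) to 1.0 (fully open).
Only numpy, scipy, OpenCV 4.12 (cv2) and the standard library are available. Lean on these libraries where they do the work, as an engineer would, in place of code of your own. Each camera call takes 0.05 s, during which the arm holds its last target. There are 200 camera calls.

## Task

Swing the tilting parts bin out to its last notch: squeeze the red release lever against the black grip, slide the carriage toward the front and past the middle notch with the lever kept squeezed, then let go and make sure the pawl has really dropped into the last notch. The lever and carriage are light parts, so never squeeze or push them with more than about 20 N, and leave the other things on the bench where they are.

Things in the scene. Friction and masses are not known exactly. Their poses are not given: they have to be found in the camera images.
- station: Fixed bin station: base plate 280 x 350 x 8 mm, closed grey rail housing 75 mm wide (top 50 mm up), steel bin and low shelf at its +y side. Origin on the bench under the carriage grip when closed. x: along the rail, away from the robot; y: toward the bin; z up. The bin begins 100 mm to +y and stays under 165 mm high; the shelf (top 183 mm) begins 30 mm to +x and 100 mm to +y.
- grip (a point): On the carriage, 135 mm above the bench, midway between the outer faces (55 mm apart along y) of the black grip plate and the free red lever; axes as the station's. Both plates can be pinched from above along y; beside them is free down to 80 mm above the bench. Carriage stop plate 50 to 62 mm to -x, 50 to 80 mm to +y, 146 mm high; a brass pin of the bin leans on it, 45 to 95 mm to +y.
- grip_plate (a point): Centre of the black grip plate, fixed to the carriage: 30 mm along x, 8 mm thick along y, from 66 to 158 mm above the bench; it does not give sideways. This point lies 112 mm above the bench; axes as the station's. Free room to its +x and -x sides to push it along the rail with closed fingertips.
- lever_plate (a point): Centre of the red release lever, an upright plate 28 mm along x, 6 mm thick along y, from 72 to 158 mm above the bench, at the carriage's +y side. Squeezed, the whole plate shifts up to 9 mm to -y toward the grip plate, leaving 46 mm over both, the middle then 4.5 mm to -y of the grip point. This point lies 115 mm above the bench.
- lever (a joint): Squeeze of the red lever, m: 0 = sprung out, pawl seated in a notch; 0.009 = fully squeezed, at its stop. 5 N starts it, 9.5 N holds it full. The pawl clears the notches from 0.0045 up; let go between notches it rests at about 0.0043 on the land, and the carriage can then be pushed along slowly until the pawl snaps into the next notch (back to 0) and stops it dead.
- slide (a joint): Travel of the carriage toward -x of the station, m: 0 closed notch (start), 0.080 rail end. Hidden notches: middle nominally 0.037, last 0.060, both on one strip screwed down up to 9 mm off either way (shifting alike): feel for them. Pawl play 1.5 mm either way. Unlatched it takes 2 to 4 N toward -x, 7 to 9 N toward +x, 1.5 N more with the pawl on the land; stays where left.
- bin (a joint): Tilt of the steel bin toward -x, rad: 0 = closed upright, about 0.45 to 0.70 in the last notch. A spring keeps its brass pin leaning on the carriage's stop plate (2 to 4 N toward -x), so it follows the carriage by itself.

How it is judged:
By the outcome, as a careful person would: the job done as asked, in the order asked, and still so for the second after the job is handed in, with the robot touching nothing.
It also fails if it takes over 51 s, if anything falls off the work surface, if the arm or the gripper's body presses on something with over 40 N, if the wrist force passes 120 N, or if a joint passes its speed limit or range.

## Working session

There is one attempt and no reset: what is moved stays moved. The work goes in short steps, Python scripts to look and compute and a tool call to move; the robot and the scene stay as the last step left them, time stands still between calls to the robot, and variables do not carry over. Pictures are saved under pics/ and viewed, about 8 in all and at most 12, crops included, and the job is handed in when it is done.

Besides the shell and the picture viewer there is one more tool, called after ">>>" in YAML: its name, and indented under it one key for each argument. apply_moves: Moves the arm, as the interface text tells. Its arguments: {"type":"object","properties":{"targets":{"type":"array"},"newtons":{"type":"number"}},"required":["targets"]}

```bash
mkdir -p pics; cat > h.py <<'E'
from rig import r
import numpy as np, cv2, pickle
def grab(n,f):
    s=r.sense(); d=r.grab_frame(n); d['s']=s
    cv2.imwrite(f'pics/{f}.png',np.array(d['pixels'])[:,:,::-1]); pickle.dump(d,open(f'pics/{f}.pkl','wb')); return d
def load(f): return pickle.load(open(f'pics/{f}.pkl','rb'))
def KRt(d):
    f=200/np.tan(np.radians(d['fov_y'])/2); K=np.array([[f,0,d['cx']],[0,f,d['cy']],[0,0,1]])
    if 'R' in d: return K,np.array(d['R']),np.array(d['t'])
    from scipy.spatial.transform import Rotation as Ro
    M=np.array(d['mount']); T=np.eye(4); T[:3,:3]=Ro.from_euler('xyz',d['s']['tcp_rot']).as_matrix() if len(d['s']['tcp_rot'])==3 else d['s']['tcp_rot']; T[:3,3]=d['s']['eef_pos']
    C=np.linalg.inv(T@M); return K,C[:3,:3],C[:3,3]
def ray(d,uv):
    K,R,t=KRt(d); p=cv2.undistortPoints(np.array([[uv]],float),K,np.array(d['D'],float))[0,0]
    return -R.T@t, R.T@np.array([p[0],p[1],1])
def atz(d,uv,z):
    c,v=ray(d,uv); return c+v*(z-c[2])/v[2]
def tri(*obs):
    A=np.zeros((3,3));b=np.zeros(3);L=[]
    for d,uv in obs:
        c,v=ray(d,uv); v/=np.linalg.norm(v); P=np.eye(3)-np.outer(v,v); A+=P;b+=P@c;L.append((P,c))
    X=np.linalg.solve(A,b); return X,[round(float(np.linalg.norm(P@(X-c))),1) for P,c in L]
def proj(d,X):
    K,R,t=KRt(d); return cv2.projectPoints(np.array(X,float).reshape(-1,1,3),cv2.Rodrigues(R)[0],t,K,np.array(d['D'],float))[0][:,0]
E
python3 - <<'E'
from h import *
print(r.sense())
a=grab('scene','s0');b=grab('top','t0')
for d in(a,b): print(d['fov_y'],d['cx'],d['cy'],d['D'],-np.array(d['R']).T@d['t'])
im=np.vstack([cv2.imread('pics/s0.png'),cv2.imread('pics/t0.png')])
cv2.imwrite('pics/both0.png',cv2.resize(im,(480,600)))
E
```

```text
{'clock': 0.0, 'qpos': array([-1.27438256e+00,  3.53679154e-01,  1.63416282e+00, -9.62350895e-06,
        1.15520339e+00, -2.41251926e-03]), 'qvel': array([ 1.93974276e-03, -1.00728705e-03,  3.45562771e-06,  1.04241592e-03,
        4.11698051e-04, -1.01946107e-03]), 'joint_efforts': array([ 6.16715661e-04, -6.05255270e+01, -3.42067015e+01,  4.90270054e-05,
        9.37916804e-03,  1.66068895e-05]), 'eef_pos': array([ 183.84383076, -596.83008816,  230.53005164]), 'tcp_rot': array([ 3.14158736e+00,  1.45272389e-03, -1.27196615e+00]), 'contact_force': array([-0.52606214, -0.93379268, -0.1223276 ]), 'wrist_torque': array([-0.03897359, -0.01905074, -0.03799895]), 'opening': 0.9998683249310267}
51.97209062177614 316.0803969348013 196.97957081127032 [0.02103156 0.         0.         0.         0.        ] [1144.52634933  -89.42007201  463.79118199]
53.185023091183254 317.0687650132471 202.33506171910562 [-0.07505491  0.          0.          0.          0.        ] [471.74313264  32.28984665 730.18211722]
```

View pics/s0.png

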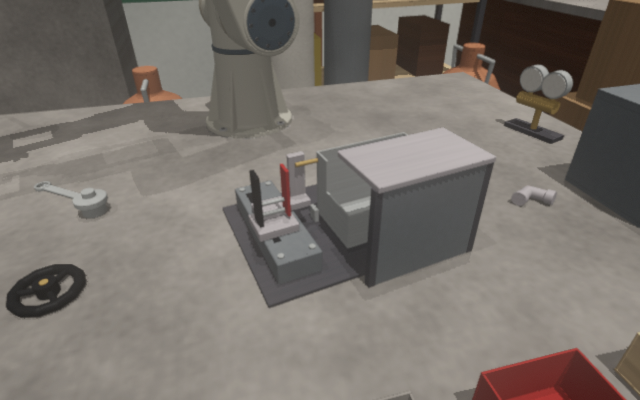

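View pics/t0.png

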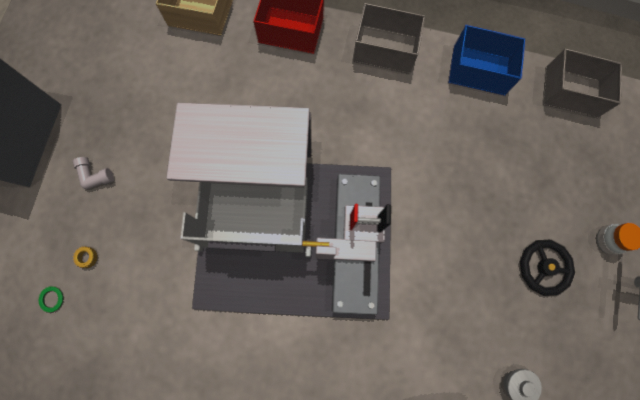

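The scene view shows the black grip at about (256,198) and the red lever at (286,190). In the top view they are at (386,215) and (354,215), with the rail running roughly vertically in the image. Next I'll enlarge both areas.

```bash
python3 - <<'E'
from h import *
a=cv2.imread('pics/s0.png')[155:245,230:330]; b=cv2.imread('pics/t0.png')[190:280,320:420]
cv2.imwrite('pics/c0.png',cv2.resize(np.hstack([a,b]),None,fx=4,fy=4,interpolation=cv2.INTER_CUBIC))
d=load('t0')
print([atz(d,u,8).round() for u in [(391,168),(388,319),(193,309)]])
E
```

```text
[array([720., -59.,   8.]), array([ 447., -105.,    8.]), array([387., 234.,   8.])]
```

View pics/c0.png

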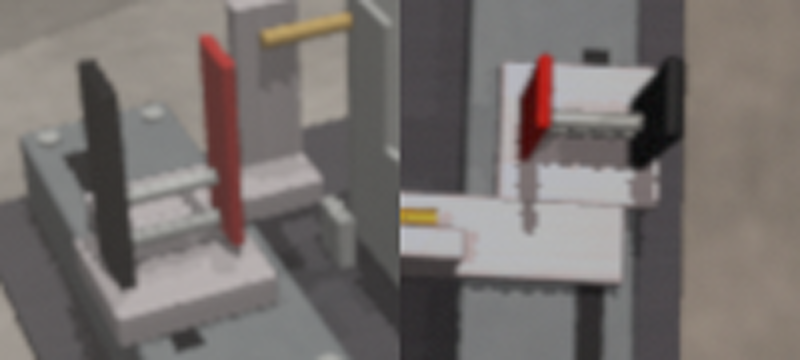

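```bash
python3 - <<'E'
from h import *
s,t=load('s0'),load('t0')
print('red',tri((s,(284.5,167)),(t,(356.5,213))))
print('blk',tri((s,(255,173.2)),(t,(388.75,213.75))))
for u in [(356.5,204),(356.25,222),(388.75,204.5),(388.75,222.5)]: print(atz(t,u,158).round(1))
print(atz(t,(354,168),8)) 
base=[atz(t,u,8) for u in [(391,168),(388,319),(193,309),]]
for i in (0,2):
  v=base[i]-base[1]; print(np.linalg.norm(v),np.degrees(np.arctan2(v[1],v[0])))
E
```

```text
red (array([589.97027345,  -1.13793577, 156.77045045]), [1.9, 1.9])
blk (array([598.96912704, -47.66520655, 157.99467109]), [1.6, 1.6])
[ 6.025e+02 -3.000e-01  1.580e+02]
[576.3  -5.3 158. ]
[612.4 -46.7 158. ]
[586.1 -51.7 158. ]
[703.77278788   9.74754133   8.        ]
276.3936309259047 9.635662625941901
344.2421923453756 100.08387762282021
```

>>> apply_moves:
  targets:
    - [[1,-10.6,-14,-0.8,0,0,1.7],[1,-10.6,-14,-0.8,0,0,1.7],[1,-21.2,-28,-1.5,0,0,3.4],[1,-21.2,-28,-1.5,0,0,3.4],[1,-42.5,-56,-3,0,0,6.9],[1,-42.5,-56,-3,0,0,6.9],[1,-42.5,-56,-3,0,0,6.9],[1,-42.5,-56,-3,0,0,6.9]]
  newtons: 20

```text
clock: 0.9
eef_pos: [417.6, -270.7, 248.2]
tcp_rot: [3.141, 0.001, -1.393]
contact_force: [1.3, -0.6, 0.1]
opening: 1.0
```

>>> apply_moves:
  targets:
    - [[1,-20.9,-21.7,-1,0,0,0],[1,-20.9,-21.7,-1,0,0,0],[1,-20.9,-21.7,-1,0,0,0],[1,-20.9,-21.7,-1,0,0,0],[1,-20.9,-21.7,-1,0,0,0],[1,-20.9,-21.7,-1,0,0,0],[1,-20.9,-21.7,-1,0,0,0],[1,-20.9,-21.7,-1,0,0,0]]

```text
clock: 1.7
eef_pos: [594.3, -25.5, 257.8]
tcp_rot: [3.14, 0.001, -1.39]
contact_force: [0.2, 0.1, 0.1]
opening: 0.999
```

```bash
python3 - <<'E'
from h import *
d=grab('wrist','w1'); print(d['s']['eef_pos'],d['s']['tcp_rot'],d['s']['contact_force'],d['fov_y'])
E
```

```text
[594.26204371 -25.4805396  257.77719185] [ 3.14020718e+00  1.32876517e-03 -1.39011419e+00] [0.23841866 0.13239775 0.05231278] 58.704210673550094
```

View pics/w1.png

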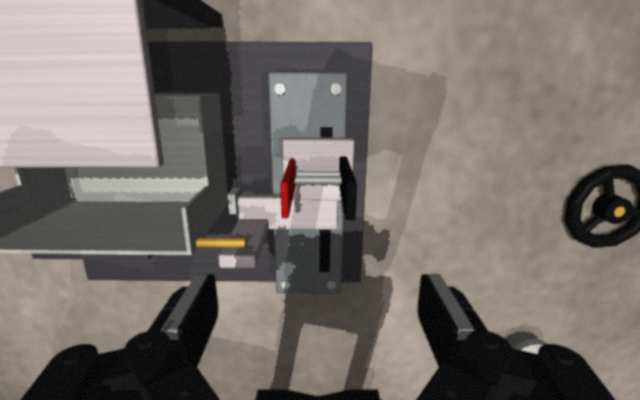

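The wrist view has the station nearly upright, with the red lever top around (291,175) and the black grip top around (346,172). I'll crop in on the plates.

```bash
python3 - <<'E'
from h import *
a=cv2.imread('pics/w1.png')[140:230,265:375]
cv2.imwrite('pics/c1.png',cv2.resize(a,None,fx=6,fy=6,interpolation=cv2.INTER_CUBIC))
E
```

```text
(no output)
```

View pics/c1.png

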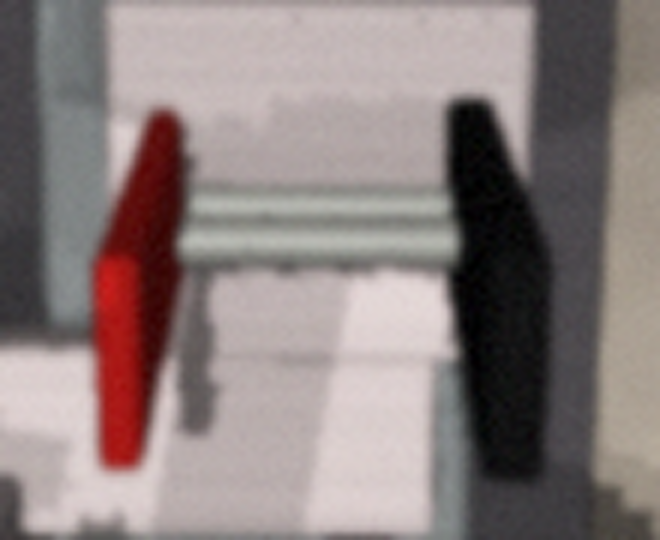

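```bash
python3 - <<'E'
from h import *
w,s,t=load('w1'),load('s0'),load('t0')
px=lambda x,y:(265+x/6-.4,140+y/6-.4)
for n,u in dict(rc=(119,362),bc=(515,370),r1=(117,258),r2=(121,465),b2=(515,475),ro=(98,362),bo=(545,370)).items(): print(n,atz(w,px(*u),158).round(1))
R=tri((s,(284.5,167)),(t,(356.5,213)),(w,px(119,362)));B=tri((s,(255,173.2)),(t,(388.75,213.75)),(w,px(515,370)));print(R,B)
# station rail/base right edge
a,b=atz(w,(372,43),8),atz(w,(363,281),8); v=a-b; print(np.degrees(np.arctan2(v[1],v[0])),np.linalg.norm(v))
E
```

```text
rc [593.   -2.3 158. ]
bc [600.5 -49.1 158. ]
r1 [ 6.057e+02 -1.000e-01  1.580e+02]
r2 [579.9  -4.5 158. ]
b2 [587.3 -52.  158. ]
ro [5.925e+02 2.000e-01 1.580e+02]
bo [601.2 -52.7 158. ]
(array([591.00444823,  -1.53958038, 156.48144025]), [2.3, 2.0, 1.5]) (array([599.68557543, -48.18147629, 157.9889669 ]), [2.0, 1.4, 1.3])
10.875258083580846 276.14535869627383
```

>>> apply_moves:
  targets:
    - [[1,0.45,-0.15,4,0,0,0],[1,0.45,-0.15,8,0,0,0],[1,0.45,-0.15,12,0,0,0],[1,0.45,-0.15,15.2,0,0,0],[1,0.45,-0.15,15.2,0,0,0],[1,0.45,-0.15,15.2,0,0,0]]

```text
clock: 2.35
eef_pos: [595.1, -31.8, 106.3]
tcp_rot: [3.139, 0.001, -1.393]
contact_force: [-0.0, 0.5, 0.9]
opening: 1.002
```

```bash
python3 - <<'E'
from h import *
d=grab('wrist','w2'); print(d['s']['eef_pos'],d['s']['tcp_rot'],d['s']['contact_force'],d['s']['clock'])
E
```

```text
[595.05552902 -31.79504402 106.25644909] [ 3.13885423e+00  1.23231806e-03 -1.39295979e+00] [-0.02825159  0.50321209  0.93536539] 2.35
```

View pics/w2.png

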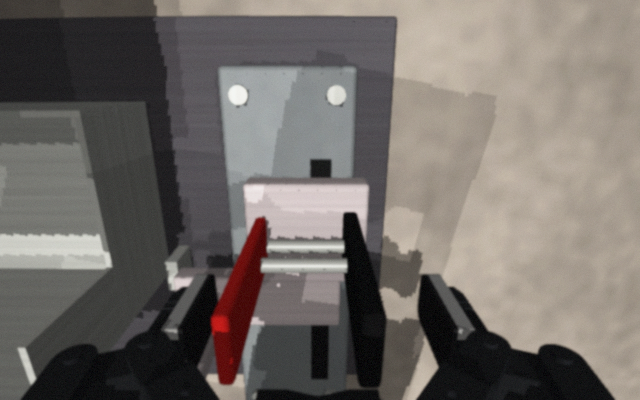

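>>> apply_moves:
  targets:
    - [[1,-0.15,-0.15,0.1,0,0,0],[0.3,-0.15,-0.15,0.1,0,0,0],[0.3,-0.15,-0.15,0.1,0,0,0],[0.3,-0.15,-0.15,0.1,0,0,0],[0.3,-0.15,-0.15,0.1,0,0,0]]
  newtons: 20

```text
clock: 2.9
eef_pos: [597.8, -28.7, 107.3]
tcp_rot: [-3.141, 0.002, -1.393]
contact_force: [-1.3, 6.8, 5.4]
opening: 0.651
```

>>> apply_moves:
  targets:
    - [[0.1,0,0,0,0,0,0],[0.1,0,0,0,0,0,0],[0.0,0,0,0,0,0,0],[0.0,0,0,0,0,0,0],[0.0,0,0,0,0,0,0]]

```text
clock: 3.4
eef_pos: [598.2, -29.7, 108.3]
tcp_rot: [-3.14, 0.001, -1.393]
contact_force: [-1.7, -7.3, 7.0]
opening: 0.535
```

>>> apply_moves:
  targets:
    - [[0,0.05,0.2,0,0,0,0],[0,0.05,0.5,0,0,0,0],[0,0.05,0.9,0,0,0,0],[0,0.05,1.3,0,0,0,0],[0,0.05,1.7,0,0,0,0],[0,0.05,2,0,0,0,0],[0,0.05,2,0,0,0,0]]

```text
clock: 4.1
eef_pos: [577.8, -33.6, 108.4]
tcp_rot: [-3.141, 0.001, -1.393]
contact_force: [-1.6, 4.6, 3.2]
opening: 0.528
```

>>> apply_moves:
  targets:
    - [[0,0,0.5,0,0,0,0],[0,0,1,0,0,0,0],[0,0,1.5,0,0,0,0],[0,0,2,0,0,0,0],[0,0,2.4,0,0,0,0],[0,0,2.75,0,0,0,0],[0,0,2.75,0,0,0,0]]

```text
clock: 4.8
eef_pos: [549.8, -38.6, 108.4]
tcp_rot: [3.142, 0.001, -1.393]
contact_force: [-1.2, 3.2, 4.5]
opening: 0.526
```

```bash
python3 - <<'E'
from h import *
d=grab('wrist','w3'); print(d['s']['eef_pos'],d['s']['tcp_rot'],d['s']['contact_force'],d['s']['opening'],d['s']['clock'])
grab('top','t3')
a=cv2.imread('pics/w3.png'); b=cv2.imread('pics/t3.png')[150:330,180:420]
cv2.imwrite('pics/c3.png',np.hstack([cv2.resize(a[100:],(533,250)),cv2.resize(b,None,fx=250/180,fy=250/180)])[:,:860][:, :].copy()) 
cv2.imwrite('pics/c3.png',np.vstack([a[100:],cv2.resize(b,(400,300)).repeat(1,0) if 0 else cv2.copyMakeBorder(cv2.resize(b,(395,296)),0,0,0,245,cv2.BORDER_CONSTANT)]))
E
```

```text
[549.83902464 -38.55494181 108.4379393 ] [ 3.14156504e+00  1.24471697e-03 -1.39338507e+00] [-1.19599001  3.17632844  4.48299064] 0.5261244782345628 4.8
```

View pics/c3.png

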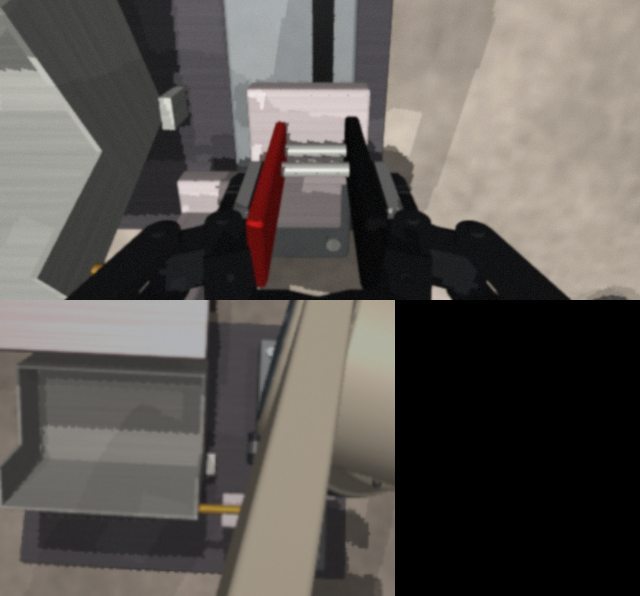

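>>> apply_moves:
  targets:
    - [[0.3,0,0,0,0,0,0],[0.6,0,0,0,0,0,0],[0.9,0,0,0,0,0,0],[1,0,0,0,0,0,0],[1,0,0,0,0,0,0]]

```text
clock: 5.4
eef_pos: [549.9, -38.8, 108.4]
tcp_rot: [3.141, 0.001, -1.393]
contact_force: [0.1, -0.0, -0.1]
opening: 1.002
```

```bash
python3 - <<'E'
from h import *
d=grab('wrist','w4'); print(d['s']['eef_pos'],d['s']['tcp_rot'],d['s']['contact_force'],d['s']['opening'],d['s']['clock'])
cv2.imwrite('pics/c4.png',np.hstack([cv2.imread(f'pics/{n}.png')[160:390,200:420] for n in('w2','w3','w4')]))
E
```

```text
[549.88192822 -38.79244306 108.40081533] [ 3.14089961e+00  1.00203891e-03 -1.39337503e+00] [ 0.12887452 -0.00147488 -0.1464322 ] 1.0020111606190767 5.4
```

View pics/c4.png

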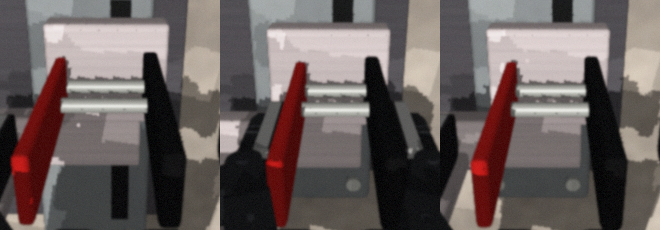

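After release the lever sits about halfway out: the gap is 74 px, against 84 sprung out and 64 squeezed. So the pawl rests on the land, and I'll push with closed fingertips on the +x face of the grip plate.

>>> apply_moves:
  targets:
    - [[1,0,0,-4,0,0,0],[1,0,0,-7.5,0,0,0],[1,0,0,-7.5,0,0,0],[-1,1.9,-3.1,-7.5,0,0,0],[-1,1.9,-3.1,-7.5,0,0,0],[-1,1.9,-3.1,-7.5,0,0,0],[-1,1.9,-3.1,-7.5,0,0,0],[-1,1.9,-3.1,-7.5,0,0,0]]

```text
clock: 6.25
eef_pos: [582.9, -51.8, 182.9]
tcp_rot: [3.14, 0.001, -1.393]
contact_force: [0.4, 0.2, 0.6]
opening: 0.142
```

```bash
python3 - <<'E'
from h import *
d=grab('wrist','w5'); print(d['s']['eef_pos'],d['s']['tcp_rot'],d['s']['contact_force'],d['s']['opening'],d['s']['clock'])
E
```

```text
[582.92480115 -51.80277646 182.90763504] [ 3.13980639e+00  1.38594429e-03 -1.39317900e+00] [0.36311091 0.18071701 0.59570719] 0.14159008571199908 6.25
```

View pics/w5.png

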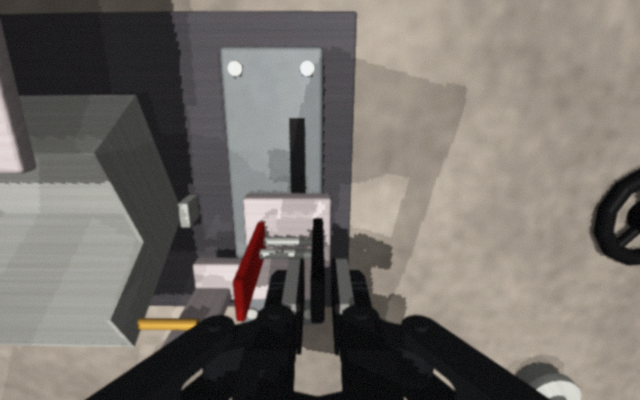

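>>> apply_moves:
  targets:
    - [[-1,0,-0.4,0,0,0,0],[-1,0,-0.4,0,0,0,0],[-1,0,-0.4,2,0,0,0],[-1,0,-0.4,4,0,0,0],[-1,0,-0.4,6,0,0,0],[-1,0,-0.4,8,0,0,0],[-1,0,-0.4,8,0,0,0],[-1,0,-0.4,8,0,0,0]]

```text
clock: 7.1
eef_pos: [586.9, -51.0, 103.2]
tcp_rot: [3.14, 0.001, -1.393]
contact_force: [-0.5, 0.0, 0.1]
opening: -0.0
```

>>> apply_moves:
  targets:
    - [[-1,0,0.3,0,0,0,0],[-1,0,0.6,0,0,0,0],[-1,0,0.65,0,0,0,0],[-1,0,0.7,0,0,0,0],[-1,0,0.75,0,0,0,0],[-1,0,0.8,0,0,0,0],[-1,0,0.85,0,0,0,0],[-1,0,0.85,0,0,0,0]]

```text
clock: 7.9
eef_pos: [578.7, -52.5, 103.3]
tcp_rot: [3.14, 0.001, -1.393]
contact_force: [0.1, 0.7, 0.3]
opening: 0.004
```

>>> apply_moves:
  targets:
    - [[-1,0,0.03,0,0,0,0],[-1,0,0.06,0,0,0,0],[-1,0,0.09,0,0,0,0],[-1,0,0.12,0,0,0,0],[-1,0,0.15,0,0,0,0],[-1,0,0.18,0,0,0,0],[-1,0,0.2,0,0,0,0]]

```text
clock: 8.6
eef_pos: [577.8, -52.8, 103.6]
tcp_rot: [-3.141, 0.001, -1.393]
contact_force: [4.4, -0.6, 0.3]
opening: -0.001
```

>>> apply_moves:
  targets:
    - [[-1,0,0.08,0,0,0,0],[-1,0,0.12,0,0,0,0],[-1,0,0.16,0,0,0,0],[-1,0,0.2,0,0,0,0],[-1,0,0.24,0,0,0,0],[-1,0,0.28,0,0,0,0],[-1,0,0.3,0,0,0,0]]

```text
clock: 9.3
eef_pos: [574.6, -53.3, 103.5]
tcp_rot: [-3.142, 0.001, -1.393]
contact_force: [0.5, -0.5, 0.3]
opening: -0.002
```

>>> apply_moves:
  targets:
    - [[-1,0,0.05,0,0,0,0],[-1,0,0.1,0,0,0,0],[-1,0,0.15,0,0,0,0],[-1,0,0.2,0,0,0,0],[-1,0,0.25,0,0,0,0],[-1,0,0.3,0,0,0,0],[-1,0,0.3,0,0,0,0]]

```text
clock: 10.0
eef_pos: [571.4, -53.8, 103.4]
tcp_rot: [3.141, 0.001, -1.393]
contact_force: [0.4, -0.0, 0.3]
opening: 0.003
```

>>> apply_moves:
  targets:
    - [[-1,0,0.05,0,0,0,0],[-1,0,0.1,0,0,0,0],[-1,0,0.15,0,0,0,0],[-1,0,0.2,0,0,0,0],[-1,0,0.25,0,0,0,0],[-1,0,0.3,0,0,0,0]]

```text
clock: 10.6
eef_pos: [568.4, -54.4, 103.5]
tcp_rot: [3.141, 0.001, -1.393]
contact_force: [1.2, -0.5, -0.3]
opening: -0.002
```

>>> apply_moves:
  targets:
    - [[-1,0,0.05,0,0,0,0],[-1,0,0.1,0,0,0,0],[-1,0,0.15,0,0,0,0],[-1,0,0.2,0,0,0,0],[-1,0,0.25,0,0,0,0],[-1,0,0.3,0,0,0,0]]

```text
clock: 11.2
eef_pos: [565.3, -54.9, 103.4]
tcp_rot: [3.141, 0.001, -1.393]
contact_force: [0.6, 0.9, -0.1]
opening: -0.001
```

```bash
python3 - <<'E'
from h import *
d=grab('wrist','w6'); print(d['s']['eef_pos'],d['s']['contact_force'])
cv2.imwrite('pics/c6.png',cv2.resize(cv2.imread('pics/w6.png')[100:400,140:460],None,fx=1.8,fy=1.8))
E
```

```text
[565.26446788 -54.93895371 103.43048872] [ 0.58140139  0.87888917 -0.14021208]
```

View pics/c6.png

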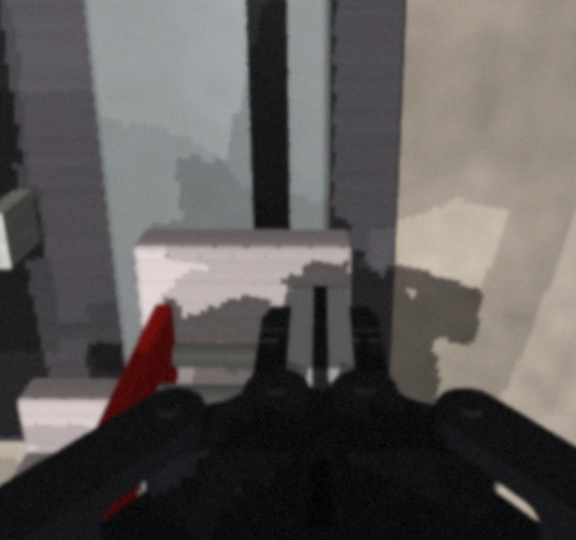

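```bash
cat > edge.py <<'E'
from h import *
import sys
for n,c in zip(sys.argv[1::2],map(int,sys.argv[2::2])):
    d=load(n); g=cv2.imread(f'pics/{n}.png').astype(float); col=g[:,c-6:c+7].mean((1,2)) ; q=g[:,c-6:c+7].mean(1); red=(q[:,2]-q[:,0])
    k=[i for i in range(150,270) if red[i]>6 and red[i-4]<red[i]-4][:1]
    print(n,k,col[k[0]-8:k[0]+14].round().astype(int),red[k[0]-8:k[0]+14].round().astype(int))
E
python3 edge.py w2 300 w3 310 w4 310 w6 245
```

```text
w2 [179] [140 140 140 139 137 135 124 110 103 103 107 113 128 157 185 198 205 209
 208 208 208 206] [-6 -6 -6 -4 -4 -4 -1  4  7  7  8  7  9 11 12 12 13 12 12 12 13 13]
w3 [184] [105 105 105 104 102 100 100 101 102 103 107 114 128 159 185 199 205 209
 210 210 209 207] [-4 -4 -4 -4 -4 -2  3  5  8  8  8  8  9 10 12 13 13 12 12 13 13 13]
w4 [184] [103 105 105 105 102 102 102 104 105 106 110 116 132 162 189 202 210 214
 216 216 214 211] [-4 -5 -3 -4 -4 -2  2  6  7  8  8  9  9 11 12 13 13 13 12 13 12 13]
w6 [229] [124 122 120 119 117 113 106  99  97  98  98 101 104 108 118 137 158 172
 178 181 182 182] [-4 -4 -4 -4 -4 -3  1  6  7  8  8  8  8  8  8 10 11 12 11 12 12 12]
```

```bash
python3 - <<'E'
from h import *
e=np.array([.983,.182,0])
for z in (62,66,70):
  x=[atz(load(n),u,z)@e for n,u in (('w2',(300,184)),('w3',(310,189)),('w4',(310,189)),('w6',(245,236)))]
  print(z,np.round(np.array(x)-x[0],1))
E
```

```text
62 [  0.  -49.1 -49.1 -63. ]
66 [  0.  -49.1 -49.1 -62.4]
70 [  0.  -49.  -49.  -61.7]
```

>>> apply_moves:
  targets:
    - [[-1,0,0.05,0,0,0,0],[-1,0,0.1,0,0,0,0],[-1,0,0.14,0,0,0,0],[-1,0,0.17,0,0,0,0],[-1,0,0.2,0,0,0,0],[-1,0,0.25,0,0,0,0]]

```text
clock: 11.85
eef_pos: [562.7, -55.4, 103.4]
tcp_rot: [3.141, 0.001, -1.393]
contact_force: [1.9, 0.8, -1.2]
opening: 0.001
```

>>> apply_moves:
  targets:
    - [[-1,0,0.05,0,0,0,0],[-1,0,0.1,0,0,0,0],[-1,0,0.14,0,0,0,0],[-1,0,0.17,0,0,0,0],[-1,0,0.2,0,0,0,0],[-1,0,0.25,0,0,0,0]]

```text
clock: 12.45
eef_pos: [562.0, -55.7, 103.7]
tcp_rot: [-3.139, 0.001, -1.393]
contact_force: [8.7, 2.5, -3.9]
opening: 0.002
```

>>> apply_moves:
  targets:
    - [[-1,0,0.2,0,0,0,0],[-1,0,0.25,0,0,0,0],[-1,0,0.3,0,0,0,0],[-1,0,0.3,0,0,0,0]]

```text
clock: 12.85
eef_pos: [562.2, -56.1, 104.5]
tcp_rot: [-3.133, -0.0, -1.393]
contact_force: [12.6, 3.2, -4.6]
opening: -0.001
```

It stopped dead at about 65 mm of travel, holding against 13 N. Next I'll back off, rise and look at the lever.

>>> apply_moves:
  targets:
    - [[-1,0,-0.5,0,0,0,0],[-1,0,-1.5,0,0,0,0],[-1,0,-1.5,0,0,0,0],[-1,0,-1.5,-4,0,0,0],[-1,0,-1.5,-8,0,0,0],[-1,0,-1.5,-12,0,0,0],[-1,0,-1.5,-15.4,0,0,0],[-1,0,-1.5,-15.4,0,0,0]]

```text
clock: 13.65
eef_pos: [577.7, -53.9, 263.6]
tcp_rot: [-3.126, -0.002, -1.393]
contact_force: [0.3, 0.1, 0.2]
opening: 0.0
```

```bash
python3 - <<'E'
from h import *
d=grab('wrist','w7'); print(d['s']['eef_pos'],d['s']['tcp_rot'],d['s']['contact_force'],d['s']['clock'])
grab('scene','s7')
a=cv2.imread('pics/w7.png')[100:400,140:460]; b=cv2.imread('pics/s7.png')[130:280,210:370]
cv2.imwrite('pics/c7.png',np.hstack([cv2.resize(a,(400,375)),cv2.resize(b,(400,375),interpolation=cv2.INTER_CUBIC)]))
E
```

```text
[577.6929058  -53.93275441 263.62063607] [-3.12580343e+00 -2.48041984e-03 -1.39345701e+00] [0.30961392 0.07342725 0.16588291] 13.65
```

View pics/c7.png

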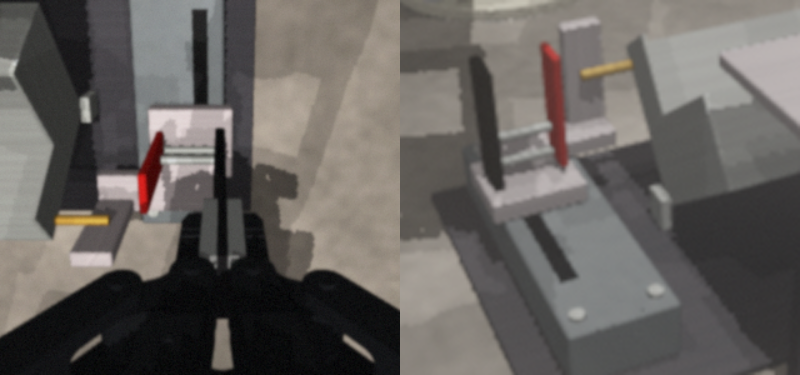

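```bash
python3 - <<'E'
from h import *
def edges(n,row,c0,c1):
    g=cv2.imread(f'pics/{n}.png').astype(int)[row,c0:c1]; return [tuple(int(v) for v in p) for p in g]
# widths of the light rod segment: not dark, not red
for n,r0,r1,c0,c1 in (('w1',176,184,270,360),('w2',240,272,230,380),('w3',240,272,230,380),('w4',240,276,230,380),('w7',212,232,250,330)):
    g=cv2.imread(f'pics/{n}.png').astype(int); d=load(n)
    for row in range(r0,r1,3):
        L=g[row]; ok=(L.min(1)>120)&(L[:,2]-L[:,0]<30)
        best=(0,0);s=None
        for c in range(c0,c1+1):
            if ok[c] and c<c1:
                s=c if s is None else s
            else:
                if s is not None and c-s>best[1]-best[0]: best=(s,c)
                s=None
        w=np.linalg.norm(atz(d,(best[0]-.5,row),105)-atz(d,(best[1]-.5,row),105))
        print(n,row,best,round(float(w),1), int(g[row,(best[0]+best[1])//2].mean()))
E
```

```text
w1 176 (310, 339) 24.8 131
w1 179 (295, 341) 39.5 174
w1 182 (296, 340) 37.9 135
w2 240 (233, 245) 5.3 147
w2 243 (268, 344) 33.8 163
w2 246 (267, 344) 34.4 222
w2 249 (267, 344) 34.5 184
w2 252 (301, 308) 3.1 127
w2 255 (0, 0) 0.0 188
w2 258 (0, 0) 0.0 169
w2 261 (263, 346) 37.6 153
w2 264 (262, 347) 38.7 203
w2 267 (261, 347) 39.2 210
w2 270 (261, 347) 39.4 157
w3 240 (291, 343) 23.4 183
w3 243 (236, 269) 14.9 182
w3 246 (287, 345) 26.3 142
w3 249 (288, 346) 26.4 201
w3 252 (287, 346) 26.9 204
w3 255 (237, 261) 11.0 143
w3 258 (250, 260) 4.6 221
w3 261 (252, 259) 3.2 144
w3 264 (283, 348) 30.0 134
w3 267 (285, 349) 29.6 176
w3 270 (284, 349) 30.2 228
w4 240 (281, 343) 27.9 166
w4 243 (235, 259) 10.9 151
w4 246 (278, 345) 30.3 144
w4 249 (277, 346) 31.3 205
w4 252 (279, 346) 30.5 212
w4 255 (306, 321) 6.9 153
w4 258 (251, 253) 0.9 182
w4 261 (312, 316) 1.8 146
w4 264 (274, 347) 33.7 136
w4 267 (272, 348) 35.2 179
w4 270 (274, 349) 34.8 230
w4 273 (275, 348) 34.0 178
w7 212 (273, 311) 34.3 164
w7 215 (273, 311) 34.4 153
w7 218 (272, 311) 35.4 143
w7 221 (272, 311) 35.5 171
w7 224 (252, 256) 3.7 131
w7 227 (269, 311) 38.4 185
w7 230 (269, 311) 38.5 160
```

```bash
python3 -c "
from rig import r
print(r.sense()['contact_force'],r.sense()['clock']); print(r.sign_off())"
```

```text
[-1.08562     0.1066113  -0.65718447] 13.75
the job is handed in; nothing more can be done
None
```

The bin is swung out to its last notch, and my checks agree that the pawl has dropped in. I handed the job in at 13.75 s with the arm clear of everything.

**What I did:**
1. I squeezed the red lever fully against the black grip, with a 20 N grip setting.
2. I slid the carriage about 49 mm toward the front with the lever held, past the middle notch wherever the strip is screwed down.
3. I let go. The picture showed the lever half out, so the pawl was on the land between the notches.
4. I pushed the black grip plate slowly with closed fingertips until the carriage stopped dead, then backed off and lifted clear.

**Last checks:**
- **Dead stop:** it came at about 65 to 66 mm of travel and did not give at 12.6 N. That fits a last notch about 5 mm beyond nominal. The travel comes from arm position and pictures, so it may be 1 to 2 mm out.
- **Lever:** it is fully sprung out. The measured gaps along the two rods are 34–35 and 38.5 mm. They were 34 and 39 mm at the start, and 31 and 35 mm with the pawl on the land.
- **Bin:** it is tilted forward with its brass pin beside the stop plate.
- **Forces:** the highest contact force I read was about 13 N.

I did not try pulling the carriage back toward closed. None of my checks disagreed.

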